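Lock the tube holder into the bench mixer

ROBOT

A 6-joint arm with a two-finger parallel gripper is mounted at the origin on the work surface. World frame = base frame: x ahead of the robot, y to its left, z up, the work surface at z = 0. Lengths are in m, angles in rad, forces in N, time in s.
With the tool pointing down it reaches from about 0.3 to 0.85 m from the base axis. Payload 5.4 kg.
Tool frame: the origin (TCP) lies at the very end of the fingers, on their centre line; the grasp point (between the pads) lies 19 mm behind it; z points along the fingers, y is the line along which they close (so a half turn about z gives the same grasp; the last joint's range is limited). The gripper opens to 85 mm and grips with 20 to 120 N. Pads are 22 mm wide; open, the fingers measure 114 mm over their backs; the gripper's body (76 mm by 85 mm) begins 54 mm behind the grasp point. The pads swing forward as they close: fully open they stand 13 mm farther back than shut.
Start: joints at [-1.514, 0.158, 1.597, -0, 1.386, -0.21], TCP at [0.152, -0.555, 0.231] pointing down, gripper open.
Joint ranges: [-2.91, 2.91], [-0.94, 2.29], [0.18, 2.7], [-1.29, 4.43], [0.17, 2.64], [-3, 3]. Speed limits (rad/s): [2.57, 2.57, 3.14, 3.14, 3.14, 3.14].

INTERFACE

Orientations are given as a unit quaternion [w, x, y, z].
In Python, from workcell import env, viewer gives the robot as it stands.
- The arm moves only by the shell command python3 -m creep 'ROWS'. ROWS is JSON, one flat list of numbers, 7 for each row, row after row: the turn, a rotation vector about the tool's x, y, z in degrees, then the shift along the tool's x, y, z in cm, then the closure, from -1 (fully open) to 1 (shut). A call has 1 to 10 rows; each row shifts and turns the commanded pose from where the row before left it, along the tool's axes as they then stand; what a row does not reach is not made up. A row lasts 1/12 s, in which the tool goes at most 41.7 mm and 7.16 degrees, less where a joint would pass 70% of its speed; a pose out of reach is approached as far as the arm can. A call with a gripper value outside its range is refused whole. The fingers move at their own pace and stop on an object; the grip force is fixed at half the most. Time passes only in rows, so rows that do not move let the fingers close. It gives the time, the measured TCP pose, the force, the opening and the grip force at its end, in the units of the state.
- env.get_obs(): the state, without advancing time (a new reading comes with each control period).
- viewer.camera(name): name is "scene" or "side" or "wrist"; returns the picture (400x640x3 uint8, red, green, blue); there is no depth.
- viewer.camera_params(name): a dict with "camera_matrix" (3x3 intrinsics, pixels), "rvec" (rotation vector, rad) and "tvec" (3), from world to camera coordinates, as OpenCV has them; the wrist camera has in their place "hand_eye" (4x4, takes a point from camera to tool coordinates, whose origin is the TCP and whose axes are the flange's). Camera axes: x right, y down, z forward; pixel columns grow to the right and rows downward; lengths in m; the calibration is good to about 2 mm. A picture is of the moment at which its call begins: read the wrist's pose just before it. camera_params takes no time and is no camera call.
- env.finish_job(): hands the job in; it is judged then, once.
Trained networks look in the newest picture that a camera, given by its name, has taken for a name from the list of things; names that differ only in an ending like _2 or _b are one class to them, and where a whole thing is asked for, a point or a joint stands for the part that bears it (a point fixed in the world has none). Each returns a list of dicts, best first, with "p" (0 to 1); they miss things now and then, are a little off and sometimes report something else, mostly with a low value. They report only what shows in the picture. A call takes as long as a camera call. They do not tell look-alikes from the thing itself.
- viewer.recognise(name, camera): "xyz" ([x, y, z] in m, in world coordinates, good to about 4 mm: the middle of the surface that is visible of it).
The state is a dict: "time": time; "joints": joint angles; "joint_vel": joint speeds; "effort": joint torques, N m; "ee_pos": TCP position; "ee_rot": TCP orientation; "force": force on the tool from outside, world axes, zero at the start; "moment": the same for the moment, N m; "finger_gap": finger opening in m; "finger_force": force on a finger pad.
Only numpy, scipy, OpenCV 4.12 (cv2) and the standard library are available. Lean on these libraries where they do the work, as an engineer would, in place of code of your own. Each camera call takes 0.05 s, during which the arm holds its last target. There are 200 camera calls.

TASK

Take the tube holder out of its stand and lock it into the bench mixer: put its T-shaped foot through the narrow slot in the steel plate on the mixer's deck, press it right in against the spring, turn it a quarter turn and let it spring up into the cross notch, so that it stands upright and holds by itself. Work gently and never force it, as the plate is not exactly in the middle of the deck and must be found, and leave the other things on the counter where they are.

Things in the scene. Friction and masses are not known exactly. Their poses are not given: they have to be found in the camera images.
- holder: loose tube holder, 0.12 kg, 62 mm tall, upright in the stand. Origin: centre of the foot's underside; x along foot, z up; a half turn about z is the same. Steel T-foot bar 28 (x) x 8 (y) x 6 mm high; stem 8 mm diameter to z=24; collar 30 mm diameter, z 24-28; grip block 34 (x) x 14 (y) mm, z 28-62; open tube cups 22 mm diameter at its ends, x=+/-26.5, z 32-60.
- grip (a point): point on the holder's axis in the grip block, 48 mm above the foot's underside: pinch here across the holder's y (14 mm), fingers from above; axes as the holder's.
- mixer: fixed white bench mixer, 160 x 160 mm, deck 70 mm high. Origin: centre of its underside; z up; slot runs along its x. More than 25 N between holder and mixer damages it.
- deck (a point): middle of the mixer's deck, level with its top; axes as the mixer's. In an opening 56 (x) x 76 (y) mm sits a sprung steel plate 50 x 50 mm, top flush with the deck, with a slot 34 mm long (x) and 10 mm wide (y) in its centre. The plate is at x=0 but anywhere from y=-10 to +10 mm: not measured, feel or look for it. It keeps its place against sideways forces below 9 N.
- press (a point): 20 mm below deck, same axes: press the foot's underside to here before turning (at least 16 mm is needed; at 24 mm the collar meets the plate). From 8 mm below the deck a flat spring plunger pushes the foot up with 5.5 N, plus 0.4 N per mm. The plate yields too: it sinks from 2-3 N on, 0.8 N per mm, hard at 6 mm, and springs up round the foot once the slot is under it.
- seat (a point): 12 mm below deck, same axes: height of the foot's underside when locked. The plate is 6 mm thick at the slot; lips reach 10 mm below the deck, with a cross notch 12 mm wide along mixer y through the slot's centre. After a quarter turn (either way) below the lips and release, the damped plunger lifts the foot (about 4 cm/s) into this notch.
- stand: fixed black parking stand, base 90 x 70 mm, 14 mm high, on it a block 70 x 40 mm up to z=34 with a pocket 31.5 (x) x 11.5 (y) mm down to z=14 in which the holder's foot stands, along the stand's x. Origin: centre of the underside; z up.
- stain: amber bottle 54 mm diameter, 120 mm tall, a bystander. Origin: centre of the underside.
- jar: clear jar 66 mm diameter, 80 mm tall, a bystander. Origin: centre of the underside.
- slidebox: flat blue slide box 90 by 180 by 26 mm, a bystander. Origin: centre of the underside.
There are look-alikes about, which are no part of the job. There is more than one size of the mixer; the one meant has the size given above.

How it is judged:
By the outcome, as a careful person would: the job done as asked, in the order asked, and still so for the second after the job is handed in, with the robot touching nothing.
It also fails if it takes over 64 s, if anything falls off the work surface, if the arm or the gripper's body presses on something with over 40 N, if the wrist force passes 120 N, or if a joint passes its speed limit or range.

## Working session

There is one attempt and no reset: what is moved stays moved. The work goes in short steps, Python scripts to look and compute and a shell command to move; the robot and the scene stay as the last step left them, time stands still between calls to the robot, and variables do not carry over. Pictures are saved under pics/ and viewed, at most 10 in all, crops included, and the job is handed in when it is done.

```bash
mkdir -p pics; ls; cat > h.py <<'E'
import numpy as np,cv2
from workcell import env,viewer
from scipy.spatial.transform import Rotation as R
def snap(n,f=None):
    im=viewer.camera(n)
    if f: cv2.imwrite('pics/'+f,im[:,:,::-1])
    return im
def pose():
    o=env.get_obs();w,x,y,z=o['ee_rot'];return np.array(o['ee_pos']),R.from_quat([x,y,z,w]),o
def cam(n):
    p=viewer.camera_params(n);K=np.array(p['camera_matrix'])
    if n=='wrist':
        t,r,_=pose();T=np.eye(4);T[:3,:3]=r.as_matrix();T[:3,3]=t
        M=np.linalg.inv(T@np.array(p['hand_eye']))
    else:
        M=np.eye(4);M[:3,:3]=cv2.Rodrigues(np.array(p['rvec'],float))[0];M[:3,3]=np.ravel(p['tvec'])
    return K,M
def proj(n,P):
    K,M=cam(n);q=(M[:3,:3]@np.atleast_2d(P).T+M[:3,3:]); q=K@q;return (q[:2]/q[2]).T
def back(n,uv,z):
    K,M=cam(n);Ri=M[:3,:3].T;c=-Ri@M[:3,3]
    d=(Ri@np.linalg.inv(K)@np.c_[np.atleast_2d(uv),np.ones(len(np.atleast_2d(uv)))].T).T
    return c+d*((z-c[2])/d[:,2])[:,None]
E
python3 - <<'E'
from h import *
a=snap('scene');b=snap('side');c=snap('wrist')
cv2.imwrite('pics/a.png',np.vstack([a,])[:,:,::-1]);cv2.imwrite('pics/b.png',b[:,:,::-1])
print(pose()[2])
for cn in('scene','side'):
  for n in('holder','mixer','deck','stand','stain','jar','slidebox'):
    try:
      for d in viewer.recognise(n,cn): print(cn,n,np.round(d['xyz'],3),round(d['p'],2),proj(cn,d['xyz']).round())
    except Exception as e: print(cn,n,e)
E
```

```text
pics
{'time': 0.15, 'joints': array([-1.51410897e+00,  1.58943332e-01,  1.59799203e+00, -2.42854117e-05,
        1.38619690e+00, -2.10089855e-01]), 'joint_vel': array([-0.00021284, -0.00285805, -0.00361846,  0.00357762,  0.0002655 ,
        0.00047653]), 'effort': array([ 5.62844252e-04, -3.96377027e+01, -3.31785536e+01, -1.54665104e-04,
        5.45675386e-03,  1.31395703e-05]), 'ee_pos': array([ 0.15153362, -0.55416812,  0.23049657]), 'ee_rot': array([-7.68458027e-04,  9.91116331e-01,  1.32995586e-01,  4.70876748e-05]), 'force': array([-0.32190002,  0.21048365,  0.1138056 ]), 'moment': array([0.056034  , 0.04352986, 0.03556119]), 'finger_force': 0.0, 'finger_gap': 0.08542534389711869}
scene holder [0.552 0.112 0.071] 0.64 [[341. 241.]]
scene holder [ 0.791 -0.02   0.075] 0.58 [[239. 259.]]
scene holder [ 0.576 -0.152  0.065] 0.55 [[275. 189.]]
scene mixer [0.556 0.116 0.07 ] 0.89 [[341. 243.]]
scene mixer [0.248 0.28  0.091] 0.89 [[465. 214.]]
scene mixer [0.621 0.329 0.045] 0.86 [[379. 319.]]
scene deck [0.561 0.119 0.068] 0.97 [[341. 245.]]
scene deck [0.628 0.326 0.047] 0.9 [[37
[... 281 characters left out ...]
 [ 0.511 -0.409  0.027] 0.62 [[244. 141.]]
side holder [ 0.569 -0.154  0.062] 0.86 [[300. 166.]]
side mixer [0.616 0.337 0.051] 0.87 [[256. 323.]]
side mixer [0.214 0.297 0.096] 0.68 [[445. 307.]]
side mixer [0.534 0.131 0.069] 0.55 [[303. 244.]]
side deck [0.615 0.334 0.048] 0.9 [[256. 322.]]
side deck [0.536 0.129 0.067] 0.83 [[302. 244.]]
side deck [0.217 0.296 0.089] 0.65 [[444. 309.]]
side stand [ 0.568 -0.14   0.013] 0.76 [[301. 181.]]
side stand [0.538 0.126 0.07 ] 0.66 [[301. 242.]]
side stain [ 0.776 -0.013  0.07 ] 0.62 [[218. 195.]]
side jar [0.427 0.383 0.08 ] 0.89 [[343. 343.]]
side jar [0.535 0.126 0.067] 0.29 [[302. 243.]]
side slidebox [ 0.501 -0.405  0.025] 0.65 [[329. 123.]]
```

View pics/a.png

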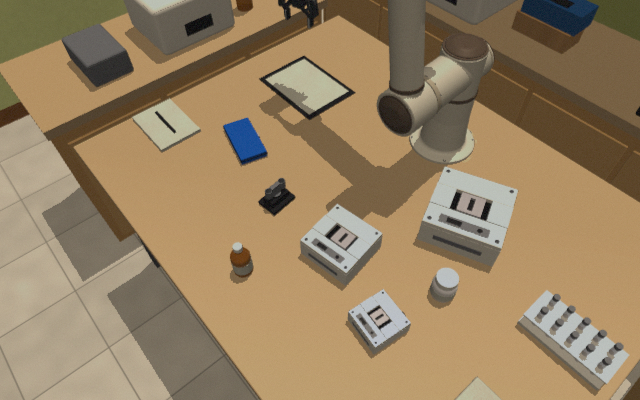

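View pics/b.png

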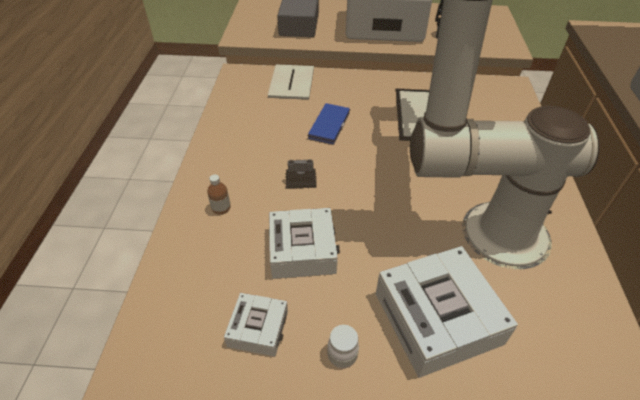

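The scene view shows three mixers: large (467,213), middle (341,243) with its deck at z≈0.07, which is the one meant, and small (378,320). The holder and stand are at (275,195). The side view agrees, with the holder at (300,167) and the mixer at (302,240).

```bash
python3 - <<'E'
from h import *
print(np.round(viewer.camera_params('wrist')['hand_eye'],3),viewer.camera_params('wrist')['camera_matrix'])
a=cv2.imread('pics/a.png');b=cv2.imread('pics/b.png')
m=np.vstack([np.hstack([cv2.resize(a[195:285,295:385],(400,400),interpolation=3),cv2.resize(b[195:285,260:350],(400,400),interpolation=3)]),
np.hstack([cv2.resize(a[170:220,240:340],(400,200),interpolation=3),cv2.resize(b[145:195,250:350],(400,200),interpolation=3)])])
cv2.imwrite('pics/c.png',m)
E
```

```text
[[-0.    -0.96  -0.279  0.071]
 [ 1.    -0.    -0.     0.001]
 [ 0.    -0.279  0.96  -0.143]
 [ 0.     0.     0.     1.   ]] [[343.38942602   0.         317.78216455]
 [  0.         343.38942602 200.00395296]
 [  0.           0.           1.        ]]
```

View pics/c.png

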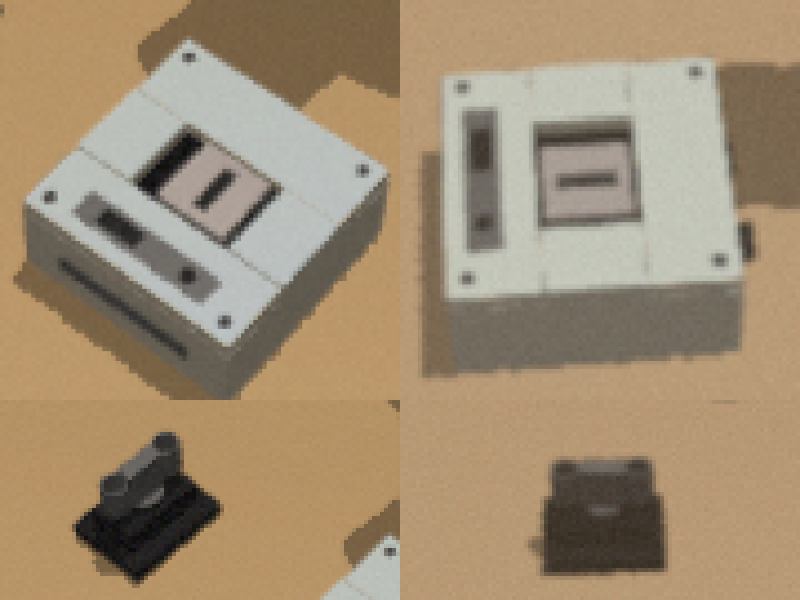

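The holder's long axis and the mixer's slot both run roughly along world x. Next I level the tool's yaw and fly over the holder.

```bash
python3 -m creep '[0,0,5.1,0,0,0,-1, 0,0,5.1,0,0,0,-1, 0,0,5.1,0,0,0,-1, 0,0,0,2.8,-2.7,0,-1, 0,0,0,2.8,-2.7,0,-1, 0,0,0,2.8,-2.7,0,-1, 0,0,0,2.8,-2.7,0,-1, 0,0,0,2.8,-2.7,0,-1, 0,0,0,2.8,-2.7,0,-1, 0,0,0,2.8,-2.7,0,-1]' && python3 -m creep '[0,0,0,2.8,-2.7,0,-1, 0,0,0,2.8,-2.7,0,-1, 0,0,0,2.8,-2.7,0,-1, 0,0,0,2.8,-2.7,0,-1, 0,0,0,2.8,-2.7,0,-1, 0,0,0,2.8,-2.7,0,-1, 0,0,0,2.8,-2.7,0,-1, 0,0,0,2.8,-2.7,0,-1, 0,0,0,0,0,0,-1,0,0,0,0,0,0,-1]'; python3 - <<'E'
from h import *
t,r,o=pose();print(t,r.as_matrix().round(3))
a=snap('wrist','d.png')
for n in('holder','stand'):
  for d in viewer.recognise(n,'wrist'): print(n,np.round(d['xyz'],3),d['p'],proj('wrist',d['xyz']))
E
```

```text
time: 1.68
ee_pos: [0.3487, -0.3642, 0.2315]
ee_rot: [0.0, 1.0, -0.0, 0.0]
force: [0.3, -0.0, -0.2]
finger_gap: 0.0853
finger_force: 0.0
time: 2.52
ee_pos: [0.5725, -0.1482, 0.231]
ee_rot: [0.0, 1.0, 0.002, -0.0]
force: [-0.0, -0.3, 0.4]
finger_gap: 0.0853
finger_force: 0.0
[ 0.57254827 -0.1481704   0.23103749] [[ 1.     0.003 -0.   ]
 [ 0.003 -1.    -0.   ]
 [-0.     0.    -1.   ]]
holder [ 0.571 -0.16   0.066] 0.91 [[328.30544041 180.37277443]]
stand [ 0.572 -0.16   0.067] 0.72 [[327.10027569 179.67371599]]
stand [ 0.578 -0.156  0.016] 0.64 [[322.66315259 162.93371705]]
```

View pics/d.png

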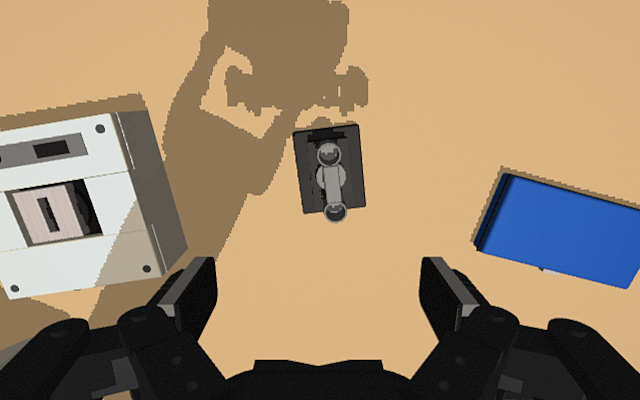

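The wrist view shows the holder with its cups at about (329,154) and (336,212), the stand around it, and the mixer on the left with its slot at (47,214).

```bash
python3 - <<'E'
from h import *
im=cv2.imread('pics/d.png')
crop=cv2.resize(im[120:230,285:375],(630,770)[0:2],interpolation=cv2.INTER_CUBIC)
mx=cv2.resize(im[90:310,0:200],(720,792),interpolation=3)
c=cv2.resize(np.hstack([cv2.resize(im[120:230,285:375],(490,599),interpolation=3)]),(490,599))
cv2.imwrite('pics/e.png',c)
P=back('wrist',[[329,154],[336,212]],.074);print(P, P.mean(0), np.degrees(np.arctan2(*(P[0]-P[1])[[1,0]])),np.linalg.norm(P[0]-P[1]))
# stand base corners z=.014
print(back('wrist',[[293,131],[357,124],[367,207],[304,214]],.014))
S=back('wrist',[[100,128],[147,268],[14,288]],.07);print(S,(S[0]+S[2])/2)
E
```

```text
[[ 0.59660971 -0.16112821  0.074     ]
 [ 0.54313809 -0.16796085  0.074     ]] [ 0.5698739  -0.16454453  0.074     ] 7.28183576578808 0.05390639572895013
[[ 0.61140545 -0.1257404   0.014     ]
 [ 0.61836106 -0.19156779  0.014     ]
 [ 0.52911466 -0.20524586  0.014     ]
 [ 0.52112367 -0.13592516  0.014     ]]
[[0.61900112 0.03801554 0.07      ]
 [0.48445641 0.01605594 0.07      ]
 [0.46264465 0.15174333 0.07      ]] [0.54082288 0.09487944 0.07      ]
```

View pics/e.png

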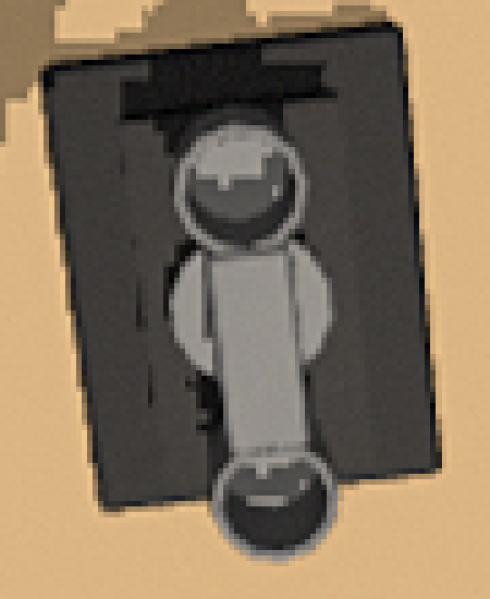

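```bash
python3 -m creep '[0,0,0,-0.25,1.64,3,-1, 0,0,-7,0,0,3,-1, 0,0,0,0,0,3,-1, 0,0,0,0,0,3,-1, 0,0,0,0,0,2,-1, 0,0,0,0,0,0,-1, 0,0,0,0,0,0,-1]'; python3 - <<'E'
from h import *
t,r,o=pose();print(r.as_euler('ZYX',degrees=True))
a=snap('wrist','f.png')
for z,P in((.074,[[.0265,0],[-.0265,0],[0,0]]),):
  for p in P:
    A=np.radians(7.2);x=.57+p[0]*np.cos(A);y=-.1645+p[0]*np.sin(A);print(proj('wrist',[x,y,z]))
E
```

```text
time: 3.25
ee_pos: [0.5679, -0.1668, 0.0908]
ee_rot: [-0.001, 0.998, 0.06, -0.001]
force: [0.1, -0.1, 0.6]
finger_gap: 0.0854
finger_force: 0.0
[ 6.88256604e+00  1.10836215e-01 -1.79929953e+02]
[[310.4592514  192.73659162]]
[[311.6119448  289.46014136]]
[[311.05989811 243.13740265]]
```

View pics/f.png

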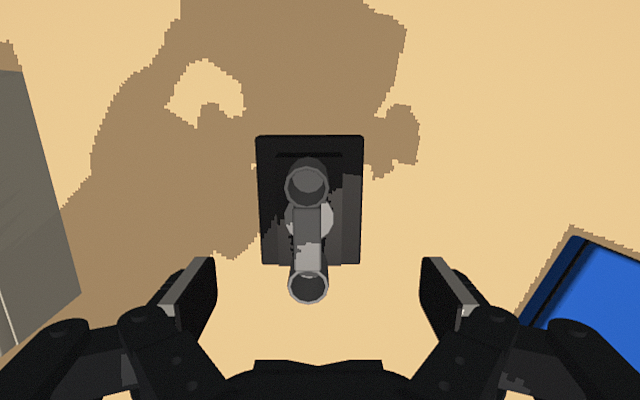

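At the lower height the cups are at (306.5,187) and (308.5,286), about 2 mm from the prediction. I correct for that and descend.

```bash
python3 -m creep '[0,0,-0.6,0.45,-0.33,0,-1, 0,0,0,0,0,1.5,-1, 0,0,0,0,0,1.5,-1, 0,0,0,0,0,1.2,-1, 0,0,0,0,0,0,-1, 0,0,0,0,0,0,-1]'; python3 - <<'E'
from h import *
t,r,o=pose();print(r.as_euler('ZYX',degrees=True),o['force'])
snap('wrist','g.png')
E
```

```text
time: 3.8
ee_pos: [0.5734, -0.1623, 0.0497]
ee_rot: [-0.0, 0.998, 0.066, 0.0]
force: [-0.2, 0.9, 0.3]
finger_gap: 0.0856
finger_force: 0.0
[ 7.59943193e+00 -6.08273189e-03 -1.79999205e+02] [-0.20543265  0.9442632   0.34267203]
```

View pics/g.png

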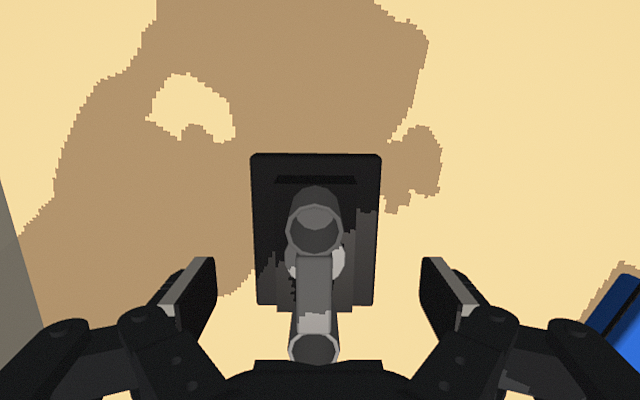

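The fingers straddle the holder, cups at (316,231) and (314,349), about 1.5 mm off. A small correction, then close.

```bash
python3 -m creep '[0,0,0,-0.14,-0.08,0.1,-1, 0,0,0,0,0,0,0, 0,0,0,0,0,0,1, 0,0,0,0,0,0,1, 0,0,0,0,0,0,1, 0,0,0,0,0,0,1, 0,0,0,0,0,0,1]'; python3 -c "
from h import *
print(pose()[2])"
```

```text
time: 4.43
ee_pos: [0.5718, -0.1617, 0.0484]
ee_rot: [0.0, 0.998, 0.066, 0.0]
force: [-0.9, 0.1, 8.1]
finger_gap: 0.0129
finger_force: 61.5
{'time': 4.4333, 'joints': array([-4.78841553e-01,  4.11124927e-01,  1.67602763e+00,  1.68975382e-06,
        1.05433207e+00,  9.59546817e-01]), 'joint_vel': array([ 6.49697139e-04, -7.49491761e-03, -1.00074839e-02,  9.50236068e-05,
        2.34842106e-03,  9.88948555e-04]), 'effort': array([-5.73779270e-02, -4.43077576e+01, -2.81158876e+01,  5.90729993e-02,
       -4.28422506e-02, -6.82074206e-04]), 'ee_pos': array([ 0.57178336, -0.16174057,  0.048405  ]), 'ee_rot': array([2.73743651e-05, 9.97809343e-01, 6.61552113e-02, 4.65662957e-05]), 'force': array([-0.86534967,  0.06567376,  8.12517693]), 'moment': array([-0.04235187,  0.08229116, -0.02448882]), 'finger_force': 61.505277156829834, 'finger_gap': 0.012926348236002432}
```

```bash
python3 -m creep '[0,0,0,0,0,-1,1, 0,0,0,0,0,-2,1, 0,0,0,0,0,-3,1, 0,0,0,0,0,-3,1, 0,0,0,0,0,-3,1, 0,0,0,0,0,0,1]' && python3 -m creep '[0,0,-1.6,-0.7,-3.2,0,1, 0,0,0,-0.7,-3.2,0,1, 0,0,0,-0.7,-3.2,0,1, 0,0,0,-0.7,-3.2,0,1, 0,0,0,-0.7,-3.2,0,1, 0,0,0,-0.7,-3.2,0,1, 0,0,0,-0.7,-3.2,0,1, 0,0,0,-0.7,-3.2,0,1, 0,0,0,0,0,0,1, 0,0,0,0,0,0,1]'; python3 - <<'E'
from h import *
t,r,o=pose();print(t,r.as_euler('ZYX',degrees=True),o['force'])
snap('wrist','i.png')
E
```

```text
time: 4.93
ee_pos: [0.5755, -0.1635, 0.1765]
ee_rot: [0.003, 0.998, 0.066, 0.005]
force: [1.5, -0.1, 0.3]
finger_gap: 0.0131
finger_force: 58.7
time: 5.77
ee_pos: [0.4758, 0.0835, 0.1684]
ee_rot: [0.0, 0.997, 0.082, 0.0]
force: [-0.1, -1.0, -0.2]
finger_gap: 0.0128
finger_force: 58.9
[0.47580297 0.08351309 0.16839201] [ 9.36024626e+00 -1.58639115e-03  1.79986790e+02] [-0.07918686 -0.95300199 -0.21164448]
```

View pics/i.png

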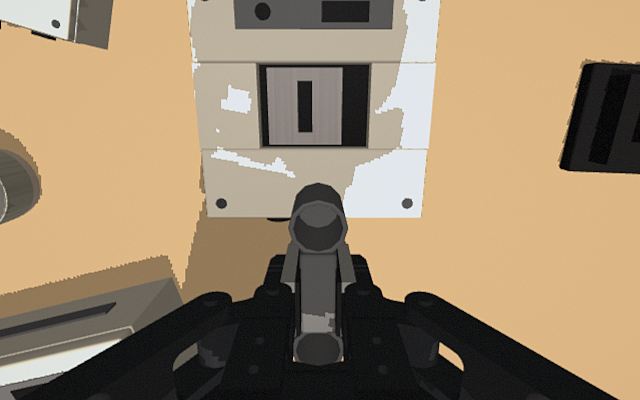

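The wrist view shows the slot at columns about 298–312 and rows 80–132 in the plate, with the plate left of the opening's middle. The held cups are at (319,227) and (319,350). Now I refine these numerically.

```bash
cat > slot.py <<'E'
from h import *
def slot(f):
    im=cv2.cvtColor(cv2.imread('pics/'+f),cv2.COLOR_BGR2GRAY).astype(float)
    return im
im=slot('i.png')
m=((im[60:160,270:341]<80)*255).astype('uint8')
n,l,s,c=cv2.connectedComponentsWithStats(m)
k=1+np.argmax([s[i,4] if abs(c[i,0]-35)<15 else 0 for i in range(1,n)])
pts=np.argwhere(l==k)[:,::-1]+[270,60];print('slot stats',s[k],c[k]+[270,60])
rect=cv2.minAreaRect(pts.astype(np.float32));print(rect)
t,r,o=pose()
B=back('wrist',[c[k]+[270,60]],.07)[0]
box=back('wrist',cv2.boxPoints(rect),.07);T=r.inv().apply(box-t);print('slot tool cm',T.round(4)*100)
print('slot world',B,'tool',r.inv().apply(B-t))
S=back('wrist',[[221,203],[407,203]],.07);print('screws tool',r.inv().apply(S-t))
# opening edges & plate edges at row 106
print('op/plate',r.inv().apply(back('wrist',[[260.5,106],[369.5,106],[267,106],[343,106],[315,65],[315,148]],.07)-t).round(4))
# holder cup tops: tool z=-.0256
print('cups',r.inv().apply(back('wrist',[[319,227],[319,349]],t[2]+.0256)-t).round(4))
E
python3 slot.py
```

```text
slot stats [ 28  21  14  51 714] [304.5 106. ]
((304.5, 106.0), (50.0, 13.0), 90.0)
slot tool cm [[ 8.3  -1.24  9.86]
 [ 8.3  -0.38  9.86]
 [ 5.03 -0.4   9.85]
 [ 5.03 -1.3   9.85]]
slot world [0.54127449 0.10136631 0.07      ] tool [ 0.06696864 -0.00828825  0.09855331]
screws tool [[-0.00167949 -0.07034626  0.09848475]
 [-0.00175486  0.06618536  0.0985679 ]]
op/plate [[ 0.067  -0.0381  0.0985]
 [ 0.0669  0.0358  0.0986]
 [ 0.067  -0.0337  0.0985]
 [ 0.067   0.0178  0.0986]
 [ 0.093  -0.0011  0.0986]
 [ 0.0385 -0.0012  0.0985]]
cups [[ 0.0263  0.0012 -0.0256]
 [-0.0266  0.0012 -0.0256]]
```

Slot is at tool x +6.7 cm and y −0.95 cm relative to the held axis, with yaw aligned. I lower close to the deck, still 6.7 cm behind it, and look again.

```bash
python3 -m creep '[0,0,0,0,-0.95,1.5,1, 0,0,0,0,0,1.5,1, 0,0,0,0,0,1.5,1, 0,0,0,0,0,0.5,1, 0,0,0,0,0,0,1, 0,0,0,0,0,0,1]'; python3 - <<'E'
from h import *
t,r,o=pose();print(t,r.as_euler('ZYX',degrees=True),o['force'])
im=snap('wrist','j.png')
g=cv2.cvtColor(im,cv2.COLOR_RGB2GRAY)
m=((g[40:200,280:360]<80)*255).astype('uint8')
n,l,s,c=cv2.connectedComponentsWithStats(m)
for i in range(1,n):
  if s[i,4]>100:
    cc=c[i]+[280,40];pts=(np.argwhere(l==i)[:,::-1]+[280,40]).astype(np.float32)
    print(s[i],cc,cv2.minAreaRect(pts),r.inv().apply(back('wrist',[cc],.07)-t))
E
```

```text
time: 6.32
ee_pos: [0.4754, 0.091, 0.1187]
ee_rot: [0.0, 0.997, 0.079, 0.0]
force: [-0.1, -0.2, -0.9]
finger_gap: 0.013
finger_force: 59.0
[0.4754322  0.0909639  0.11865751] [ 9.11650231e+00 -6.93637283e-03  1.79988938e+02] [-0.13584852 -0.15718703 -0.93277939]
[  0  16  80   5 349] [317.96275072  57.78796562] ((319.5, 58.0), (4.0, 79.0), 90.0) [[0.09237546 0.00076217 0.04866884]]
[  25   38   19   64 1158] [314.4507772  109.34974093] ((314.0, 109.5), (63.0, 18.0), 90.0) [[ 0.06642755 -0.00114269  0.04866533]]
[  0 117  80   3 168] [317.82738095 157.57142857] ((319.5, 158.0), (2.0, 79.0), 90.0) [[0.04019337 0.00067844 0.04866251]]
[ 16 143  45  17 560] [317.60535714 192.63392857] ((318.0, 191.0), (44.0, 16.0), 0.0) [[0.01979102 0.0005447  0.04866001]]
```

View pics/j.png

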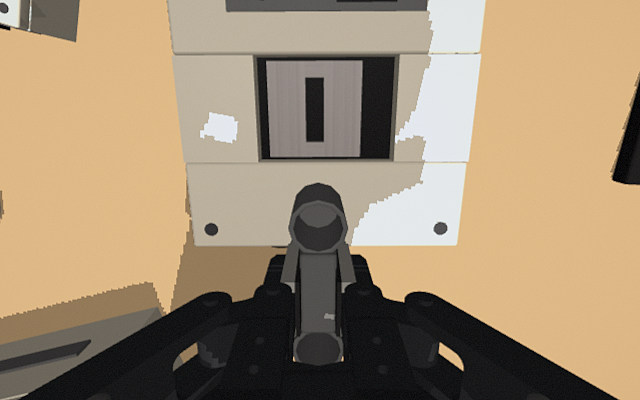

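The slot is now at (314.5,109), the plate edges at columns 267–361, and the deck lines are horizontal in the image, so yaw is good. Remaining shift is x +6.65 cm, y −0.25 cm.

```bash
python3 -m creep '[0,0,0,1.65,-0.25,0,1, 0,0,0,2.5,0,0,1, 0,0,0,2.5,0,0,1, 0,0,0,0,0,0,1, 0,0,0,0,0,0,1, 0,0,0,0,0,0,1]'; python3 - <<'E'
from h import *
t,r,o=pose();print(t,r.as_euler('ZYX',degrees=True),o['force'],o['moment'])
d=r.inv().apply(np.array([.5406,.1040,t[2]])-t);print('to go tool cm',d*100)
E
```

```text
time: 6.87
ee_pos: [0.5401, 0.1047, 0.1188]
ee_rot: [0.0, 0.997, 0.08, 0.0]
force: [-0.2, 0.5, -1.3]
finger_gap: 0.0129
finger_force: 59.0
[0.54006534 0.10466128 0.11878859] [ 9.18036608e+00 -7.69244624e-03  1.79994132e+02] [-0.23514698  0.47738223 -1.26844632] [-0.05442137  0.03228463 -0.01596205]
to go tool cm [4.22308786e-02 7.38107209e-02 1.32295477e-05]
```

```bash
python3 -m creep '[0,0,0,0.04,0.07,0.6,1, 0,0,0,0,0,0.6,1, 0,0,0,0,0,0.3,1, 0,0,0,0,0,0.2,1, 0,0,0,0,0,0.2,1, 0,0,0,0,0,0,1, 0,0,0,0,0,0,1]'; python3 - <<'E'
from h import *
t,r,o=pose();print(t,r.as_euler('ZYX',degrees=True),o['force'],o['moment'],o['finger_gap']);snap('side','k.png');snap('wrist','k2.png')
E
```

```text
time: 7.45
ee_pos: [0.5405, 0.1042, 0.0992]
ee_rot: [0.0, 0.997, 0.08, -0.0]
force: [-0.1, -0.5, -0.1]
finger_gap: 0.0131
finger_force: 59.0
[0.54053051 0.10417958 0.09918004] [ 9.18625887e+00  1.88715886e-02 -1.79999574e+02] [-0.09596677 -0.53888047 -0.1184114 ] [-0.04099776  0.01231663  0.02498843] 0.013149088321010796
```

No contact force at 5 mm below the deck, so the foot appears to be in the slot. Going further down in steps.

```bash
python3 -m creep '[0,0,0,0,0,0.2,1, 0,0,0,0,0,0,1, 0,0,0,0,0,0,1]'; python3 -m creep '[0,0,0,0,0,0.2,1, 0,0,0,0,0,0,1, 0,0,0,0,0,0,1]';python3 -m creep '[0,0,0,0,0,0.2,1, 0,0,0,0,0,0,1, 0,0,0,0,0,0,1]'
```

```text
time: 7.8
ee_pos: [0.5407, 0.1042, 0.0973]
ee_rot: [0.0, 0.997, 0.08, 0.0]
force: [0.4, -0.4, -1.5]
finger_gap: 0.0128
finger_force: 59.0
time: 8.05
ee_pos: [0.5411, 0.1043, 0.0959]
ee_rot: [0.0, 0.997, 0.08, 0.0]
force: [-0.8, 0.1, 4.6]
finger_gap: 0.0132
finger_force: 59.8
time: 8.3
ee_pos: [0.5411, 0.1042, 0.0939]
ee_rot: [0.0, 0.997, 0.08, 0.0]
force: [-2.2, 0.5, 5.6]
finger_gap: 0.0133
finger_force: 60.0
```

Force steps to 5.5–6 N at 8 mm below the deck, which matches the plunger. Now press to 20 mm.

```bash
python3 -m creep '[0,0,0,0,0,0.3,1, 0,0,0,0,0,0.3,1, 0,0,0,0,0,0,1]'; python3 -m creep '[0,0,0,0,0,0.3,1, 0,0,0,0,0,0.05,1, 0,0,0,0,0,0,1, 0,0,0,0,0,0,1]'; python3 -c "
from h import *
o=pose()[2];print(o['force'],o['moment'],o['joints'])"
```

```text
time: 8.55
ee_pos: [0.5411, 0.1043, 0.0881]
ee_rot: [0.0, 0.997, 0.08, 0.0]
force: [-2.0, 0.0, 7.4]
finger_gap: 0.0133
finger_force: 60.4
time: 8.88
ee_pos: [0.5412, 0.1043, 0.085]
ee_rot: [0.0, 0.997, 0.08, 0.0]
force: [-2.7, -0.8, 8.9]
finger_gap: 0.0131
finger_force: 60.6
[-2.71594442 -0.75795645  8.88468858] [-0.04783727  0.58224211  0.00444861] [-2.89539001e-02  2.57899182e-01  1.78960433e+00  4.08339815e-05
  1.09316891e+00  1.38139721e+00]
```

The pressed depth is about 19.4 mm and the force 10 N, as expected. Quarter turn (joint 6 has room in the negative tool-z direction), checking midway.

```bash
python3 -m creep '[0,0,-3,0,0,0,1, 0,0,-4,0,0,0,1, 0,0,-4,0,0,0,1, 0,0,-4,0,0,0,1, 0,0,0,0,0,0,1]'; python3 -c "
from h import *
t,r,o=pose();print(o['force'],o['moment'],r.as_euler('ZYX',degrees=True))
im=snap('wrist','l.png')"
```

```text
time: 9.3
ee_pos: [0.5424, 0.1043, 0.0856]
ee_rot: [0.0, 0.977, 0.211, 0.002]
force: [-0.1, -0.1, 8.8]
finger_gap: 0.0132
finger_force: 60.4
[-0.11995508 -0.06271726  8.81451965] [-0.08228862  0.15444519 -0.00195345] [ 24.35633089  -0.19769933 179.91277796]
```

View pics/l.png

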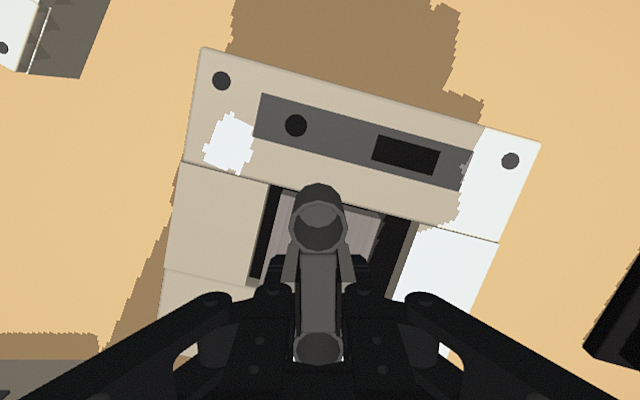

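The tool has turned 15° freely, with no torsion, and the holder has not moved in the fingers (cups still at columns 319). Continuing.

```bash
python3 -m creep '[0,0,-5,0,0,0.05,1, 0,0,-5,0,0,0,1, 0,0,-5,0,0,0,1, 0,0,-5,0,0,0,1, 0,0,-5,0,0,0,1, 0,0,0,0,0,0,1]'; python3 -c "
from h import *
t,r,o=pose();print(o['force'],o['moment'],r.as_euler('ZYX',degrees=True))"
```

```text
time: 9.85
ee_pos: [0.5426, 0.1042, 0.0852]
ee_rot: [0.001, 0.909, 0.418, 0.002]
force: [-0.0, -0.1, 7.9]
finger_gap: 0.0133
finger_force: 60.4
[-0.03879534 -0.12932912  7.91757288] [-0.0397351   0.05729259  0.08027037] [ 4.94003563e+01 -1.64001932e-01  1.79810508e+02]
```

```bash
python3 -m creep '[0,0,-5,-0.08,-0.09,0,1, 0,0,-5,0,0,0,1, 0,0,-5,0,0,0,1, 0,0,-5,0,0,0,1, 0,0,-5,0,0,0,1, 0,0,0,0,0,0,1]'; python3 -m creep '[0,0,-5,0,0,0,1, 0,0,-5,0,0,0,1, 0,0,-5,0,0,0,1, 0,0,-5,0,0,0,1, 0,0,-4,0,0,0,1, 0,0,0,0,0,0,1, 0,0,0,0,0,0,1]'; python3 -c "
from h import *
t,r,o=pose();print(o['force'],o['moment'],r.as_euler('ZYX',degrees=True))"
```

```text
time: 10.35
ee_pos: [0.5414, 0.1042, 0.0852]
ee_rot: [0.001, 0.797, 0.605, 0.002]
force: [-0.0, -0.6, 9.0]
finger_gap: 0.0128
finger_force: 60.4
time: 10.93
ee_pos: [0.5414, 0.1042, 0.0852]
ee_rot: [0.002, 0.655, 0.756, 0.001]
force: [0.2, 0.0, 8.8]
finger_gap: 0.0132
finger_force: 60.4
[2.18058943e-01 7.78270992e-03 8.78401461e+00] [0.08579938 0.0724972  0.01054937] [9.82021709e+01 3.62993544e-02 1.79749255e+02]
```

The quarter turn is done. Fine yaw trim, then ease up towards the seat height.

```bash
python3 -m creep '[0,0,-1,0,0,0,1, 0,0,0,0,0,-0.2,1, 0,0,0,0,0,-0.2,1, 0,0,0,0,0,-0.2,1, 0,0,0,0,0,0,1, 0,0,0,0,0,0,1]'; python3 -m creep '[0,0,0,0,0,-0.1,1, 0,0,0,0,0,0,1, 0,0,0,0,0,0,1]'; python3 -c "
from h import *
t,r,o=pose();print(o['force'],o['moment'],r.as_euler('ZYX',degrees=True))"
```

```text
time: 11.43
ee_pos: [0.5412, 0.1042, 0.0908]
ee_rot: [0.002, 0.648, 0.761, 0.001]
force: [1.3, 0.2, 6.9]
finger_gap: 0.0134
finger_force: 60.1
time: 11.68
ee_pos: [0.5412, 0.1042, 0.0916]
ee_rot: [0.002, 0.648, 0.761, 0.001]
force: [2.4, 1.5, 5.7]
finger_gap: 0.0132
finger_force: 60.0
[2.36219586 1.53643642 5.72475592] [ 0.02577971 -0.54139838 -0.03554758] [9.91780600e+01 3.45940347e-02 1.79766046e+02]
```

The foot is already above the lip height, so it is in the notch. A bit higher until the plate takes the load, then open.

```bash
python3 -m creep '[0,0,0,0,0,-0.06,1, 0,0,0,0,0,0,1, 0,0,0,0,0,0,1]'; python3 -m creep '[0,0,0,0,0,0,0.5, 0,0,0,0,0,0,0, 0,0,0,0,0,0,-0.5, 0,0,0,0,0,0,-1, 0,0,0,0,0,0,-1, 0,0,0,0,0,0,-1, 0,0,0,0,0,0,-1, 0,0,0,0,0,0,-1]'
```

```text
time: 11.93
ee_pos: [0.5412, 0.1042, 0.0922]
ee_rot: [0.002, 0.648, 0.761, 0.001]
force: [1.6, 1.0, 5.7]
finger_gap: 0.0128
finger_force: 59.9
time: 12.6
ee_pos: [0.5394, 0.1042, 0.0908]
ee_rot: [-0.0, 0.648, 0.761, -0.0]
force: [0.1, -1.0, -0.3]
finger_gap: 0.0852
finger_force: 0.0
```

Open and free. Now I retract straight up and verify the pose numerically.

```bash
python3 -m creep '[0,0,0,0,0,-1,-1, 0,0,0,0,0,-2,-1, 0,0,0,0,0,-3,-1, 0,0,0,0,0,-3,-1, 0,0,0,0,0,-2,-1, 0,0,0,0,0,0,-1, 0,0,0,0,0,0,-1]'; python3 - <<'E'
from h import *
t,r,o=pose();im=snap('wrist','m.png');snap('side','n.png')
for c in('wrist','side'):
  for d in viewer.recognise('holder',c): print(c,np.round(d['xyz'],3),d['p'])
# expected cup rims for the seated holder: foot z=.058, top of cups .118
A=np.radians(99.2);ax=np.array([np.cos(A),np.sin(A),0]);C=np.array([.5406,.104,.118])
E=proj('wrist',[C+.0265*ax,C,C-.0265*ax]);print('expected',E)
# edges: circles near the expected
g=cv2.cvtColor(im,cv2.COLOR_RGB2GRAY)
for rr in (1,):
  h=cv2.HoughCircles(cv2.GaussianBlur(g,(3,3),0),cv2.HOUGH_GRADIENT,1,20,param1=100,param2=14,minRadius=14,maxRadius=30)
  if h is not None: print([list(np.round(q,1)) for q in h[0] if min(np.linalg.norm(q[:2]-e) for e in E)<25])
E
```

```text
time: 13.18
ee_pos: [0.5406, 0.1042, 0.2032]
ee_rot: [0.002, 0.648, 0.761, 0.001]
force: [0.4, 0.2, 0.3]
finger_gap: 0.0856
finger_force: 0.0
wrist [0.537 0.107 0.111] 0.93
side [0.541 0.113 0.111] 0.58
expected [[321.57818075 169.73917418]
 [321.48766755 207.85950584]
 [321.40266546 243.65879262]]
[[np.float32(317.5), np.float32(167.5), np.float32(14.5)], [np.float32(318.5), np.float32(194.5), np.float32(19.1)], [np.float32(318.5), np.float32(240.5), np.float32(14.9)]]
```

The cup rims are within 4 px of the expected locked, upright position, and their spacing matches the seat height. The arm is clear of everything, so I hand in.

```bash
python3 -c "
from h import *
print(env.finish_job())"
```

```text
the job is handed in; nothing more can be done
None
```

I put the holder in the 160 mm mixer, turned it a quarter turn and let it rise to seat height. It stayed upright at that height after I opened the gripper and backed off, and I handed the job in at about 13 s of the 64 s allowed; no verdict came back.

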